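# Bring the magnifier over a mould recess and hold the sprung clamp arm open

## Task

Get the carving fixture ready for a look at the recess that the clamp pad covers: swing the bench magnifier round until its lens is centred over that recess, and tilt the lens level. Then take the sprung clamp arm by its upright handle, swing it away from you against its spring all the way to its stop, and finish while still holding it there with the gripper's fingers: the program ends holding, nothing is let go. Leave the magnifier set and all the other things where they lie.

Things in the scene. Friction and masses are not known exactly. Their poses are not given: they have to be found in the camera images.
- recess (a point): centre of the round recess (42 mm wide) that the arm's round pad covers at the start, 36 mm above the table at the top of the pale mould board (64 x 250 x 18 mm, four recesses in a row). The board lies on the carving fixture, a brown base plate 220 x 340 x 18 mm, fixed to the table, but placed and turned (up to 0.3 rad) differently in each run
- clamp_pivot (a point): point on the vertical pivot axis of the sprung hold-down arm, 60 mm above the table. The arm is a level steel bar 16 mm wide, top at 57 mm, with a round black pad (48 mm wide) 100 mm from the pivot on one side and the upright handle 110 mm from the pivot on the other end. A steel stop pin 62 mm high stands 60 mm from the pivot, beyond the handle side
- handle_top (a point): centre of the top end of the arm's upright round handle: dark wood, 16 mm diameter, 47 mm tall, top 104 mm above the table, standing on the robot-side end of the bar, 110 mm from the pivot axis
- clamp_arm (a joint): swing of the hold-down arm about its vertical pivot, rad: 0 at rest (sprung home, pad over the recess), grows anticlockwise seen from above (handle moves away from the robot, pad comes off the board towards the robot) up to the stop at 0.85. A spring always drives it back: about 2 N at the handle at rest, 5.5 N at the stop
- boom_axis (a point): point on the vertical swivel axis of the bench magnifier, at the top of its steel post, 178 mm above the table (the post's round 100 mm base is fixed to the table, 200 mm from the recess, beyond the fixture's far left corner)
- peg_top (a point): centre of the top end of the upright black grip peg on the magnifier's boom: 14 mm diameter, stands 37 mm clear above a 9 mm radius collar on the boom, top 211 mm above the table, 110 mm from the swivel axis
- boom (a joint): swivel of the boom about the vertical post, rad, grows anticlockwise seen from above, range -1.8 to 0.7; friction holds it where it is left (about 1.5 N at the peg). Boom: thin steel rod at 165 mm above the table. The value over the recess differs from run to run
- lens (a point): centre of the magnifier's lens, always 165 mm above the table and 200 mm from the swivel axis along the boom. Round black ring, outer diameter 100 mm, 12 mm thick, clear lens. Its z axis is the lens axis; its x axis runs along the boom away from the post and is the tilt axis (through this point)
- stub (a point): point on the axis of the round black stub handle (14 mm diameter) on the lens ring, 80 mm from the lens centre towards its -y; the stub runs from 48 to 100 mm from the lens centre. Starts raised
- lens_head (a joint): tilt of the lens about the boom's line, rad: 0 level, positive with the stub raised, range -0.7 to 0.8 (it can be pushed past level); friction holds it (about 1 N at the stub)
- chisel_a: chisel with a mid-brown round handle (16 mm thick, 130 mm long) and a 60 mm flat steel blade; origin where handle meets blade, blade along its +x. Loose bystander
- chisel_b: chisel of the same size with a dark handle; origin where handle meets blade, blade along its +x. Loose bystander
- knife: short carving knife, dark 12 mm thick, 75 mm long handle, 35 mm blade; origin where handle meets blade, blade along +x. Lies on the fixture's base plate, along its robot-side edge. Loose bystander
- eraser: white block 22 x 40 x 11 mm lying on the right-hand end of the fixture's base plate, beyond the end of the mould board; origin centre of underside. Loose bystander
- tumbler: glass drinking flask, 68 mm diameter, 170 mm high, brown cap, standing; origin centre of underside. Loose bystander
- loose_mould: wooden mould board 55 x 220 x 18 mm with four round recesses, lying on the table away from the fixture; origin centre of underside. Loose bystander
- phone: black phone 74 x 152 x 9 mm lying flat; origin centre of underside. Loose bystander

How it is judged:
By the outcome, as a careful person would: the job done as asked, in the order asked, and still so for the second after the job is handed in, while the arm keeps its last pose, push and grip.
It also fails if it takes over 56 s, if anything falls off the work surface, if the arm or the gripper's body presses on something with over 40 N, if the wrist force passes 120 N, or if a joint passes its speed limit or range.

## Robot

A 7-joint arm with a two-finger parallel gripper is mounted at the origin on the work surface. World frame = base frame: x ahead of the robot, y to its left, z up, the work surface at z = 0. Lengths are in m, angles in rad, forces in N, time in s.
With the tool pointing down it reaches from about 0.425 to 0.95 m from the base axis. Payload 4.7 kg.
Tool frame: the origin (TCP) lies between the finger pads; the fingertips stand 19 mm ahead of it and the grasp point (between the pads) is the TCP; z points along the fingers, y is the line along which they close (so a half turn about z gives the same grasp; the last joint's range is limited). The gripper opens to 87 mm and grips with 3 to 60 N. Pads are 19 mm wide; open, the fingers measure 117 mm over their backs; the gripper's body (75 mm by 190 mm) begins 51 mm behind the grasp point.
Start: joints at [1.287, 0.469, -0.049, 1.532, 0.024, 1.141, -0.082], TCP at [0.17, -0.653, 0.242] pointing down, gripper open.
Joint ranges: [-2.59, 2.59], [-0.33, 1.99], [-1.39, 1.29], [0.1, 2.45], [-1.04, 4.18], [0.21, 1.99], [-2.66, 2.66]. Speed limits (rad/s): [2.57, 2.57, 3.14, 3.14, 3.14, 3.14, 3.14].

## Interface

Orientations are given as a rotation vector (axis times angle).
In Python, from bench import ctrl gives the robot as it stands.
- The arm moves only by the tool jog_arm, never from a script. Its argument "commands" is one flat list of numbers, 4 for each row, row after row: the shift along the tool's x, y, z in mm, then the turn about the tool's z in degrees. A call has 1 to 10 rows; each row is the pose to reach, as a shift and turn from the pose commanded when the call began, along the tool's axes at that moment; what a row does not reach only later rows make up. A row lasts 1/12 s, in which the tool goes at most 41.7 mm and 7.16 degrees, less where a joint would pass 70% of its speed; a pose out of reach is approached as far as the arm can. A call with a gripper value outside its range is refused whole. "fingers" is the closure in counts, from 0 (fully open) to 255 (shut), set as the call begins (left out, the last holds). The fingers move at their own pace and stop on an object; the grip force is fixed at half the most. Time passes only in rows, so rows that repeat a pose let the fingers close. It gives the time, the measured TCP pose, the force, the opening and the grip force at its end, in the units of the state.
- ctrl.get_obs(): the state, without advancing time (a new reading comes with each control period).
- ctrl.read_camera(name): name is "scene" or "top" or "wrist"; returns a dict with "frame" (400x640x3 uint8, blue, green, red), "range_z" (400x640 float32, m along the optical axis (not along the pixel's ray), 0 where there is no reading), "fx", "fy", "cx", "cy" (pixels), "distortion" ([k1, k2, p1, p2, k3] as OpenCV has them; the pictures are not rectified), "R" (3x3) and "t" (3): a world point X has camera coordinates R X + t. Camera axes: x right, y down, z forward; pixel columns grow to the right and rows downward; lengths in m; the calibration is good to about 2 mm. A picture is of the moment at which its call begins.
- ctrl.close_job(): hands the job in; it is judged then, once.
The state is a dict: "clock": time; "q": joint angles; "joint_velocities": joint speeds; "joint_efforts": joint torques, N m; "tool_pos": TCP position; "orientation": TCP orientation; "ft_force": force on the tool from outside, world axes, zero at the start; "wrist_torque": the same for the moment, N m; "finger_gap": finger opening in m; "grasp_force": force on a finger pad.
Only numpy, scipy, OpenCV 4.12 (cv2) and the standard library are available. Lean on these libraries where they do the work, as an engineer would, in place of code of your own. Each camera call takes 0.05 s, during which the arm holds its last target. There are 200 camera calls.

## Working session

There is one attempt and no reset: what is moved stays moved. The work goes in short steps, Python scripts to look and compute and a tool call to move; the robot and the scene stay as the last step left them, time stands still between calls to the robot, and variables do not carry over. Pictures are saved under pics/ and viewed, at most 10 in all, crops included, and the job is handed in when it is done.

Besides the shell and the picture viewer there is one more tool, called after "Call:" by a JSON object that holds its "op" and its "data". jog_arm: Moves the arm, as the interface text tells. Its arguments: {"type":"object","properties":{"commands":{"type":"array"},"fingers":{"type":"number"}},"required":["commands"]}

```bash
mkdir -p pics; cat > h.py <<'E'
import numpy as np, cv2
from bench import ctrl
def cam(n,save=None):
    c=ctrl.read_camera(n)
    c['K']=np.array([[c['fx'],0,c['cx']],[0,c['fy'],c['cy']],[0,0,1.]]);c['D']=np.array(c['distortion'],float)
    c['R']=np.array(c['R']);c['t']=np.array(c['t']).ravel()
    if save: cv2.imwrite('pics/'+save,c['frame'])
    np.savez(''+n+'.npz',**c)
    return c
def load(n): return dict(np.load(''+n+'.npz'))
def ray(c,u,v):
    p=cv2.undistortPoints(np.array([[[u,v]]],float),c['K'],c['D']).ravel()
    return -c['R'].T@c['t'], c['R'].T@np.array([p[0],p[1],1.])
def onz(c,u,v,z):
    o,d=ray(c,u,v); return o+d*(z-o[2])/d[2]
def pt(c,u,v):
    o,d=ray(c,u,v); return o+d*float(c['range_z'][int(round(v)),int(round(u))])
def proj(c,X):
    return cv2.projectPoints(np.atleast_2d(np.array(X,float)),cv2.Rodrigues(c['R'])[0],c['t'],c['K'],c['D'])[0].reshape(-1,2)
def tri(c1,p1,c2,p2):
    o1,d1=ray(c1,*p1);o2,d2=ray(c2,*p2)
    s=np.linalg.lstsq(np.stack([d1,-d2],1),o2-o1,rcond=None)[0]
    a=o1+d1*s[0];b=o2+d2*s[1];return (a+b)/2,np.linalg.norm(a-b)
E
python3 - <<'E'
from h import *
for n in('scene','top'):
    c=cam(n,n+'0.png'); print(n,-c['R'].T@c['t'],c['R'][2],c['fx'])
o=ctrl.get_obs();print(o)
E
```

```text
scene [1.20293127 1.04703919 1.07333347] [-0.41369514 -0.68178787 -0.60334205] 445.1333012839044
top [ 0.45910146 -0.00330181  1.47515218] [ 0.09074172  0.00512606 -0.99586127] 489.4555867196938
{'clock': 0.1, 'q': array([ 1.28711324,  0.46938241, -0.04858637,  1.53357384,  0.02409604,
        1.14099201, -0.08229939]), 'joint_velocities': array([-5.55033809e-04, -3.23212034e-03,  1.92015720e-03, -3.79838696e-03,
        9.50383637e-05, -1.68570652e-03,  3.04479790e-04]), 'joint_efforts': array([ 5.74593869e-04, -5.09172106e+01, -8.11225595e-02, -2.36828560e+01,
       -6.14718860e-02,  3.44869005e-02,  3.35134962e-05]), 'tool_pos': array([ 0.17000706, -0.65271888,  0.24059   ]), 'orientation': array([-3.11439830e+00, -3.98940384e-01,  4.48602389e-04]), 'ft_force': array([ 0.61099535, -0.18828879,  0.05120105]), 'wrist_torque': array([ 0.0321596 , -0.07304753, -0.01565026]), 'grasp_force': 0.0, 'finger_gap': 0.08707256873205965}
```

View pics/scene0.png

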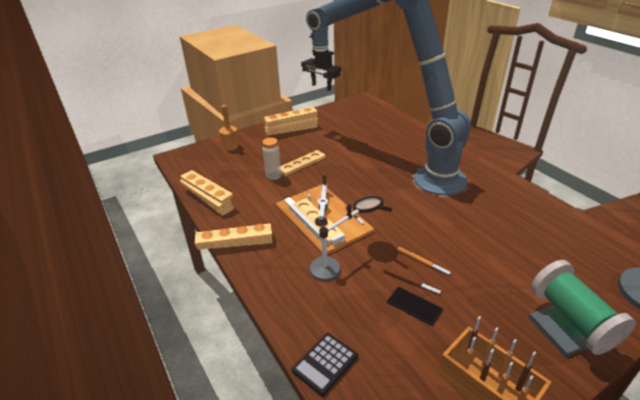

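View pics/top0.png

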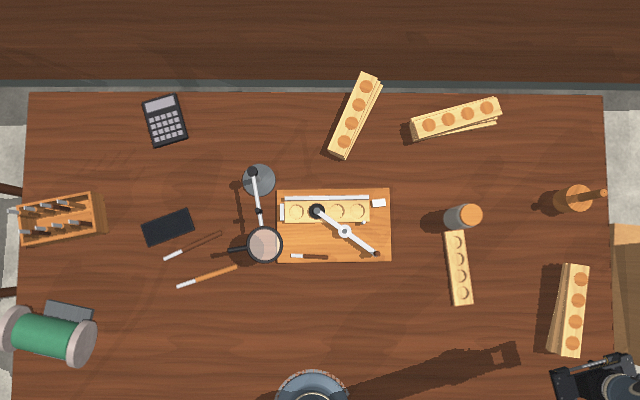

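The top view shows the pad at about (317,211), pivot (344,231), handle (376,254), post (252,172), peg (259,210), lens ring (264,244) and stub out to about (215,250). In the scene view, the lens is at (369,204), the post base at (324,268) and the fixture at about (325,215). I'll zoom in on both.

```bash
python3 - <<'E'
from h import *
a=load('top')['frame'][150:280,200:400];b=load('scene')['frame'][165:285,270:460]
cv2.imwrite('pics/z1.png',cv2.resize(a,None,fx=4,fy=4,interpolation=cv2.INTER_CUBIC))
cv2.imwrite('pics/z2.png',cv2.resize(b,None,fx=4,fy=4,interpolation=cv2.INTER_CUBIC))
E
```

```text
(no output)
```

View pics/z1.png

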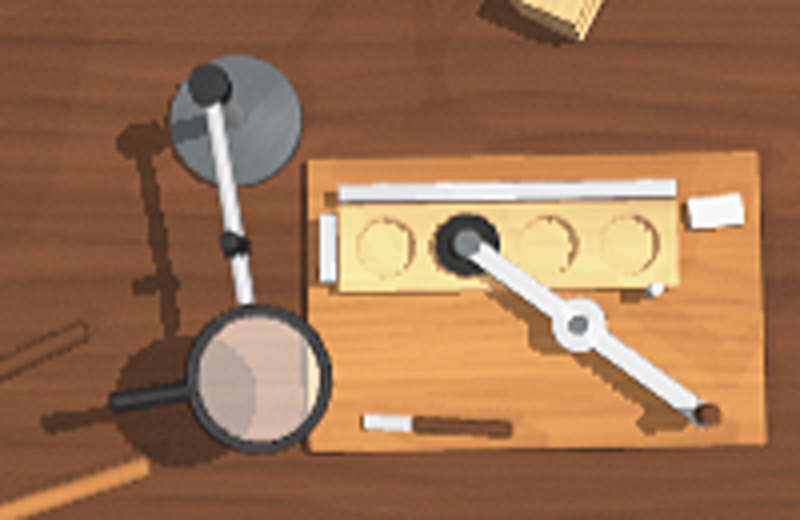

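View pics/z2.png

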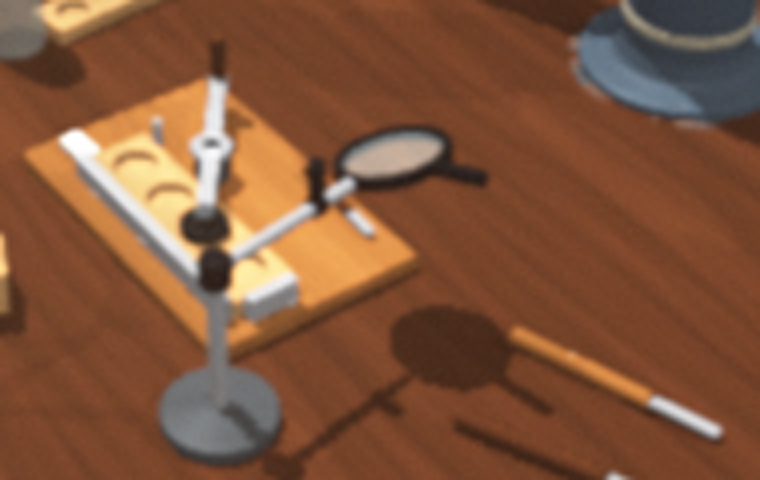

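Zoomed: in the top view the post cap is at (252.5,171), peg top (258.5,210), lens (264.7,244.7), stub tip (228,250), pad (316.7,210.7), pivot (344.5,231) and handle top (377,253). In the scene view the peg top is at (348.7,205.5), post cap (323.5,230.5), handle top (324.5,176.2), pivot (322.7,201.5) and stub tip (391,209.7).

```bash
python3 - <<'E'
from h import *
t=load('top');s=load('scene')
P={}
for n,a,b in [('post',(252.5,171.2),(323.5,230.5)),('peg',(258.5,210),(348.7,205.5)),('lens',(264.7,244.7),(368.5,204)),('stubtip',(228,250.2),(391,209.7)),('handle',(377.2,253.2),(324.5,176.4)),('pivot',(344.5,231),(322.7,201.5)),('pad',(316.7,210.7),(321.2,216.5))]:
    P[n],e=tri(t,a,s,b);print(n,P[n].round(3),round(e,4))
for n,p,z in [('post',(252.5,171.2),.185),('peg',(258.5,210),.211),('lens',(264.7,244.7),.165),('handle',(377.2,253.2),.104),('pivot',(344.5,231),.06),('pad',(316.7,210.7),.057)]:
    print(n,onz(t,*p,z).round(3))
# board corners (zoomed coords) -> recess spacing, and lens ring ellipse
cc=[onz(t,200+u/4,150+v/4,.036) for u,v in [(386,247),(548,244),(630,243)]]
print('recesses',np.round(cc,3), 'missing', (cc[0]+(cc[2]-cc[0])/3).round(4))
E
```

```text
post [0.674 0.166 0.171] 0.0006
peg [0.566 0.144 0.206] 0.0014
lens [0.477 0.131 0.164] 0.0015
stubtip [0.461 0.224 0.195] 0.0028
handle [ 0.456 -0.178  0.092] 0.0025
pivot [ 0.52  -0.089  0.053] 0.0004
pad [ 0.578 -0.008  0.062] 0.001
post [0.672 0.164 0.185]
peg [0.566 0.143 0.211]
lens [0.477 0.13  0.165]
handle [ 0.457 -0.178  0.104]
pivot [ 0.52  -0.089  0.06 ]
pad [ 0.578 -0.008  0.057]
recesses [[ 0.577  0.051  0.036]
 [ 0.58  -0.068  0.036]
 [ 0.581 -0.129  0.036]] missing [ 0.578  -0.0087  0.036 ]
```

Call:
{"op": "jog_arm", "data": {"commands": [347, -223, -60, 0, 347, -223, -60, 0, 347, -223, -60, 0, 347, -223, -60, 0, 347, -223, -60, 0, 347, -223, -60, 0, 347, -223, -60, 0, 347, -223, -60, 0, 347, -223, -60, 0, 347, -223, -60, 0]}}

```text
clock: 0.93
tool_pos: [0.4504, -0.3482, 0.3016]
orientation: [-3.116, -0.399, 0.001]
ft_force: [0.1, -0.5, -0.5]
finger_gap: 0.0872
grasp_force: 0.0
```

```bash
cat >> h.py <<'E'
from scipy.spatial.transform import Rotation as Ro
def rel(X,yaw=None,at=None,q=None):
    """tool-axis shift (mm) from now to world X; yaw = wanted world angle (deg) of tool y"""
    o=ctrl.get_obs(); R=Ro.from_rotvec(o['orientation']).as_matrix()
    d=R.T@(np.array(X)-o['tool_pos'])*1000
    y=np.degrees(np.arctan2(R[1,1],R[0,1]))
    turn=None if yaw is None else -((yaw-y+90)%180-90)
    return d.round(1),turn,round(y,1)
E
python3 - <<'E'
from h import *
o=ctrl.get_obs();print(o['tool_pos'],o['q'].round(2),rel([.566,.144,.30],-80))
E
```

```text
[ 0.45041949 -0.3482297   0.3016107 ] [ 0.76  0.26 -0.22  1.7   0.06  1.19 -0.79] (array([ 235.9, -447.2,    1.6]), np.float64(4.59205808900758), np.float64(-75.4))
```

Call:
{"op": "jog_arm", "data": {"commands": [236, -447, 2, 4, 236, -447, 2, 4, 236, -447, 2, 4, 236, -447, 2, 4, 236, -447, 2, 4, 236, -447, 2, 4, 236, -447, 2, 4, 236, -447, 2, 4, 236, -447, 2, 4, 236, -447, 2, 4]}}

```text
clock: 1.77
tool_pos: [0.5448, 0.0574, 0.2997]
orientation: [3.128, 0.29, -0.0]
ft_force: [0.8, -0.2, -0.9]
finger_gap: 0.0872
grasp_force: 0.0
```

Call:
{"op": "jog_arm", "data": {"commands": [40, -75, 0, 0, 40, -75, 0, 0, 40, -75, 0, 0, 40, -75, 0, 0]}}

```text
clock: 2.1
tool_pos: [0.57, 0.1401, 0.2992]
orientation: [-3.126, -0.3, 0.002]
ft_force: [-1.1, -0.6, 0.1]
finger_gap: 0.0868
grasp_force: 0.0
```

```bash
python3 - <<'E'
from h import *
o=ctrl.get_obs();print(o['tool_pos'],o['q'].round(2),rel([.566,.144,.30],-80))
c=cam('wrist','w1.png');print(proj(c,[[.566,.144,.211],[.673,.165,.178]]),-c['R'].T@c['t'])
E
```

```text
[0.57004485 0.14010198 0.29917134] [ 0.08  0.32 -0.5   1.65  0.16  1.21 -1.84] (array([-3.2, -4.6, -0.8]), np.float64(0.9520778957572986), np.float64(-79.0))
[[318.76684241 218.34780027]
 [318.61642203  65.91574991]] [0.63500361 0.15275433 0.44220963]
```

View pics/w1.png

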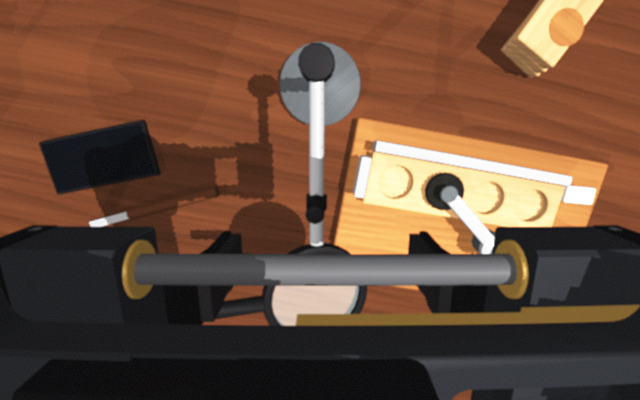

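The peg is at (316,197–218) in the wrist view, matching the predicted (319,218). I'll descend and close.

Call:
{"op": "jog_arm", "data": {"commands": [-4, -5, 40, 0, -4, -5, 70, 0, -4, -5, 100, 0, -4, -5, 102, 0, -4, -5, 102, 0, -4, -5, 102, 0]}}

```text
clock: 2.65
tool_pos: [0.5667, 0.1399, 0.1994]
orientation: [3.128, 0.287, 0.003]
ft_force: [0.5, -0.1, 0.4]
finger_gap: 0.0872
grasp_force: 0.0
```

Call:
{"op": "jog_arm", "data": {"commands": [0, 0, 0, 0, 0, 0, 0, 0, 0, 0, 0, 0, 0, 0, 0, 0, 0, 0, 0, 0, 0, 0, 0, 0, 0, 0, 0, 0, 0, 0, 0, 0], "fingers": 230}}

```text
clock: 3.32
tool_pos: [0.5657, 0.1408, 0.1979]
orientation: [3.128, 0.29, -0.0]
ft_force: [-0.0, 0.4, -0.3]
finger_gap: 0.0417
grasp_force: 0.0
```

```bash
python3 - <<'E'
from h import *
o=ctrl.get_obs();print(o['tool_pos'],o['finger_gap'],o['grasp_force'],o['ft_force'])
w=load('wrist');t=load('top')
print(tri(w,(316.5,62),t,(252.5,171.2)),onz(w,316.5,62,.185),onz(w,445,189,.057))
p=o['tool_pos'];post=np.array([.6725,.1645]);rec=np.array([.578,-.0085])
R=Ro.from_rotvec(o['orientation']).as_matrix()
a0=np.arctan2(*(p[:2]-post)[::-1]);r=np.linalg.norm(p[:2]-post);a1=np.arctan2(*(rec-post)[::-1])
d=(a1-a0)%(2*np.pi);print('r',r,'delta',np.degrees(d))
for k in range(1,13):
    a=a0+d*k/12;X=np.array([*(post+r*np.array([np.cos(a),np.sin(a)])),p[2]])
    print((R.T@(X-p)*1000).round(1),round(-np.degrees(d)*k/12,1))
E
```

```text
[0.5656984  0.14082849 0.19787021] 0.04166064950484642 0.0 [-0.01193171  0.39276192 -0.30275923]
(array([0.67891193, 0.16875596, 0.14932137]), np.float64(0.001794774751185861)) [0.67435052 0.16668919 0.185     ] [ 0.5843919  -0.00263763  0.057     ]
r 0.10939342845644659 delta 48.85772690498666
[0.5 7.8 0. ] -4.1
[ 1.6 15.4  0. ] -8.1
[ 3.2 23.1  0. ] -12.2
[ 5.4 30.5  0. ] -16.3
[ 8.1 37.8  0. ] -20.4
[11.3 44.9  0. ] -24.4
[15.  51.7  0. ] -28.5
[19.1 58.3  0. ] -32.6
[23.8 64.5  0. ] -36.6
[28.8 70.4  0. ] -40.7
[34.3 76.   0. ] -44.8
[40.1 81.1  0. ] -48.9
```

Call:
{"op": "jog_arm", "data": {"commands": [0, 0, 0, 0, 0, 0, 0, 0, 0, 0, 0, 0, 0, 0, 0, 0, 0, 0, 0, 0, 0, 0, 0, 0, 0, 0, 0, 0, 0, 0, 0, 0], "fingers": 230}}

```text
clock: 3.98
tool_pos: [0.5655, 0.141, 0.1978]
orientation: [-3.128, -0.291, 0.001]
ft_force: [-0.6, 1.7, -0.3]
finger_gap: 0.0132
grasp_force: 30.0
```

```bash
python3 - <<'E'
from h import *
o=ctrl.get_obs();print(o['tool_pos'],o['finger_gap'],o['grasp_force'],o['ft_force'])
E
```

```text
[0.56549395 0.14099824 0.19781944] 0.013164910034921588 29.999974574893713 [-0.61670144  1.74293998 -0.33871819]
```

Call:
{"op": "jog_arm", "data": {"commands": [0.5, 7.8, 0, -4.1, 1.6, 15.4, 0, -8.1, 3.2, 23.1, 0, -12.2, 5.4, 30.5, 0, -16.3, 8.1, 37.8, 0, -20.4, 11.3, 44.9, 0, -24.4, 15, 51.7, 0, -28.5, 19.1, 58.3, 0, -32.6, 23.8, 64.5, 0, -36.6, 28.8, 70.4, 0, -40.7]}}

```text
clock: 4.82
tool_pos: [0.6077, 0.0765, 0.1979]
orientation: [2.83, 1.364, 0.002]
ft_force: [0.9, 1.4, -1.8]
finger_gap: 0.0127
grasp_force: 30.0
```

```bash
python3 - <<'E'
from h import *
post=np.array([.673,.165]);rec=np.array([.578,-.0085])
o=ctrl.get_obs();p=o['tool_pos'];R=Ro.from_rotvec(o['orientation']).as_matrix()
print(p,o['ft_force'],o['finger_gap'],np.linalg.norm(p[:2]-post))
a0=np.arctan2(*(p[:2]-post)[::-1]);a1=np.arctan2(*(rec-post)[::-1]);d=(a1-a0)%(2*np.pi);r=.1095
print(np.degrees(d))
for k in (1,2,3):
    a=a0+d*k/3;X=np.array([*(post+r*np.array([np.cos(a),np.sin(a)])),p[2]])
    print((R.T@(X-p)*1000).round(1),round(-np.degrees(d)*k/3,1))
E
```

```text
[0.6076763  0.07652039 0.1978592 ] [ 0.87286394  1.40603735 -1.84687605] 0.01268194284832469 0.10998103115429578
7.735190883560015
[0.8 4.9 0. ] -2.6
[1.3 9.8 0. ] -5.2
[ 2.  14.7  0. ] -7.7
```

Call:
{"op": "jog_arm", "data": {"commands": [0.4, 4.9, 0, -2.6, 1, 9.8, 0, -5.2, 2, 14.7, 0, -7.7, 2, 14.7, 0, -7.7, 2, 14.7, 0, -7.7, 2, 14.7, 0, -7.7]}}

```text
clock: 5.32
tool_pos: [0.6201, 0.0685, 0.1978]
orientation: [2.735, 1.544, 0.001]
ft_force: [1.7, -1.3, -1.6]
finger_gap: 0.0127
grasp_force: 30.0
```

```bash
python3 - <<'E'
from h import *
o=ctrl.get_obs();print(o['tool_pos'],o['ft_force'],o['finger_gap'])
t=cam('top');s=cam('scene')
a=cv2.resize(t['frame'][150:280,200:400],None,fx=4,fy=4,interpolation=cv2.INTER_CUBIC)
b=cv2.resize(s['frame'][165:285,270:460],None,fx=4,fy=4,interpolation=cv2.INTER_CUBIC)
cv2.imwrite('pics/z3.png',np.hstack([a[:480,:400+0] if 0 else a[:480,:],b[:480]])[:, :][:480] if 0 else cv2.resize(np.vstack([a,cv2.copyMakeBorder(b,0,0,0,40,0)]),(480,600)))
cv2.imwrite('pics/z4.png',a)
E
```

```text
[0.62007535 0.06845293 0.19782634] [ 1.65138771 -1.2756857  -1.60599496] 0.012709629701900989
```

View pics/z4.png

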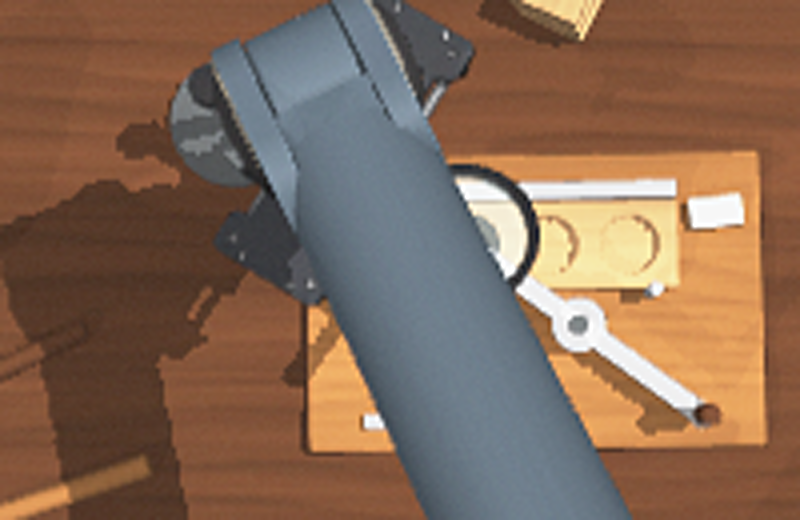

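The arm hides most of the lens; the visible ring edge at (535,225) in the zoom is about where it should be. I'll release, lift and clear the view.

Call:
{"op": "jog_arm", "data": {"commands": [0, 0, 0, 0, 0, 0, 0, 0, 0, 0, 0, 0, 0, 0, 0, 0, 0, 0, 0, 0, 0, 0, -30, 0, 0, 0, -60, 0, 0, 0, -100, 0, 0, 0, -100, 0, 0, 0, -100, 0], "fingers": 90}}

```text
clock: 6.25
tool_pos: [0.6208, 0.0702, 0.3008]
orientation: [2.732, 1.546, 0.008]
ft_force: [-0.2, 0.2, -0.6]
finger_gap: 0.0559
grasp_force: 0.0
```

```bash
python3 - <<'E'
from h import *
o=ctrl.get_obs();print(o['tool_pos'],o['ft_force'],o['finger_gap'],rel([.45,-.20,.30],-60))
E
```

```text
[0.62078836 0.0701883  0.30083611] [-0.20174534  0.22386991 -0.64979085] 0.05591671173716513 (array([-3.196e+02, -7.300e+00, -3.000e-01]), np.float64(29.015909288936015), np.float64(-31.0))
```

Call:
{"op": "jog_arm", "data": {"commands": [-320, -7, 0, 0, -320, -7, 0, 0, -320, -7, 0, 0, -320, -7, 0, 0, -320, -7, 0, 0, -320, -7, 0, 0, -320, -7, 0, 0, -320, -7, 0, 0, -320, -7, 0, 0, -320, -7, 0, 0], "fingers": 255}}

```text
clock: 7.08
tool_pos: [0.4472, -0.2029, 0.2967]
orientation: [-2.736, -1.54, 0.002]
ft_force: [-0.4, 1.0, -0.6]
finger_gap: 0.0023
grasp_force: 0.0
```

```bash
python3 - <<'E'
from h import *
o=ctrl.get_obs();print(o['tool_pos'],o['finger_gap'])
t=cam('top');s=cam('scene')
a=cv2.resize(t['frame'][150:280,200:400],None,fx=4,fy=4,interpolation=cv2.INTER_CUBIC)
b=cv2.resize(s['frame'][165:285,270:460],None,fx=4,fy=4,interpolation=cv2.INTER_CUBIC)
b=cv2.copyMakeBorder(b,0,0,0,40,0)
v=np.hstack([a[50:400,80:620],b[50:400,120:560]])
cv2.imwrite('pics/z5.png',v[:,:].copy() if v.shape[1]<=800 else np.vstack([a[60:360,100:640],b[60:360,120:660]]))
E
```

```text
[ 0.44721617 -0.20288423  0.29672479] 0.002273223548857699
```

View pics/z5.png

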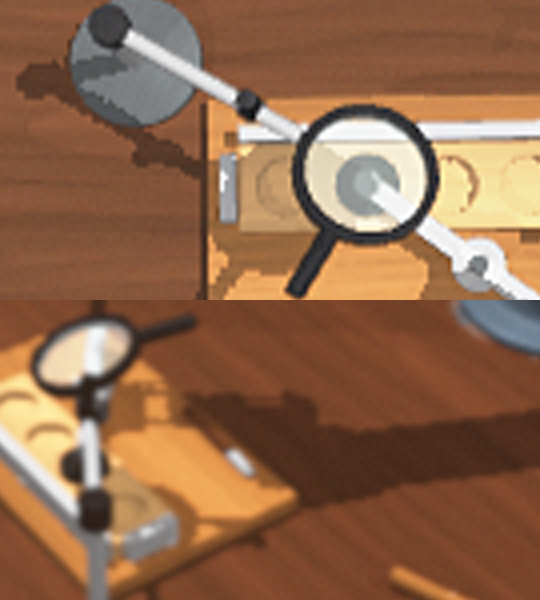

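The top crop shows the lens ring centred at (366,174), over the pad, with the stub tip at (295,292). In the scene crop the lens is at (85,354) and the stub tip at (195,319), so it is still raised. Next I'll measure the lens centre and tilt.

```bash
cat > lens.py <<'E'
from h import *
def lens(t,s,rec=np.array([.578,-.0085])):
    u0,v0=proj(t,[*rec,.165])[0]
    g=cv2.cvtColor(t['frame'],cv2.COLOR_BGR2GRAY)
    # dark ring outer edge: along radial rays find outermost dark pixel crossing
    pts=[]
    m=(g<75)
    vv,uu=np.nonzero(m);r=np.hypot(uu-u0,vv-v0)
    k=(r>11)&(r<22)
    mm=np.zeros_like(g);mm[vv[k],uu[k]]=255
    cs,h=cv2.findContours(mm,cv2.RETR_CCOMP,cv2.CHAIN_APPROX_NONE)
    inner=[c for c,hh in zip(cs,h[0]) if hh[3]>=0 and cv2.contourArea(c)>200]
    for c in inner:
        e=cv2.fitEllipse(c);print('inner',np.round(e[0],2),np.round(e[1],1),onz(t,*e[0],.165).round(4))
    return inner
if __name__=='__main__':
    t=load('top');s=load('scene');lens(t,s)
    print('recess px proj',proj(t,[.578,-.0085,.165]))
    print('lens by eye',tri(t,(200+466/4,150+234/4),s,(270+205/4,165+114/4)))
    print('tip',tri(t,(200+395/4,150+352/4),s,(270+315/4,165+79/4)))
    # depth of stub along its line
    b=np.array([-.48,-.877]);sd=np.array([b[1],-b[0]])
    # depth-based points of ring/stub with z>.13, near the lens
    for c in (t,s):
        H,W=c['range_z'].shape;v,u=np.mgrid[0:H,0:W]
        p=cv2.undistortPoints(np.stack([u.ravel(),v.ravel()],1).astype(float)[:,None],c['K'],c['D']).reshape(-1,2)
        z=c['range_z'].ravel();Xc=np.c_[p*z[:,None],z];X=(Xc-c['t'])@c['R']
        L=np.array([.578,-.0085]);d=X[:,:2]-L;al=d@b;st=d@sd
        for lo,hi in((-50,-40),(-40,-20),(20,40),(40,50),(55,70),(70,85),(85,100)):
            k=(st>lo/1e3)&(st<hi/1e3)&(abs(al)<.055)&(X[:,2]>.1)&(X[:,2]<.27)&(z>0)
            if k.sum():print(lo,hi,k.sum(),np.median(X[k,2]).round(4),np.median(al[k]).round(4))
E
python3 lens.py
```

```text
inner [316.   207.96] [30.1 32.8] [ 0.5767 -0.0059  0.165 ]
recess px proj [[316.97894808 207.48095028]]
lens by eye (array([ 0.57479067, -0.00687099,  0.16395137]), np.float64(0.001304436902690159))
tip (array([0.49367373, 0.03951199, 0.19561416]), np.float64(0.002936044899814177))
-50 -40 20 0.1558 -0.0003
-40 -20 190 0.1578 -0.002
20 40 226 0.1768 -0.0017
40 50 75 0.1835 0.0003
55 70 28 0.1908 -0.0021
70 85 31 0.1967 -0.0019
85 100 28 0.2007 -0.0026
-50 -40 7 0.1566 0.0002
-40 -20 80 0.1594 -0.0013
20 40 102 0.1768 -0.0074
40 50 30 0.1839 -0.009
55 70 18 0.1891 -0.0058
70 85 17 0.1948 -0.0058
85 100 19 0.1982 -0.0069
```

```bash
python3 - <<'E'
from h import *
print(rel([.506,.032,.25],-29))
E
```

```text
(array([228.5, -70.4,  47.5]), np.float64(-1.9179470638030125), np.float64(-30.9))
```

Call:
{"op": "jog_arm", "data": {"commands": [228, -70, 20, -2, 228, -70, 20, -2, 228, -70, 20, -2, 228, -70, 20, -2, 228, -70, 20, -2, 228, -70, 20, -2, 228, -70, 47, -2, 228, -70, 47, -2, 228, -70, 47, -2, 228, -70, 47, -2]}}

```text
clock: 8.02
tool_pos: [0.5065, 0.0301, 0.2512]
orientation: [-2.707, -1.595, 0.0]
ft_force: [-0.2, -0.6, 0.5]
finger_gap: 0.0004
grasp_force: 0.0
```

```bash
python3 - <<'E'
from h import *
print(rel([.506,.032,.194],-29),ctrl.get_obs()['ft_force'])
E
```

```text
(array([ 1.4, -1.3, 57.2]), np.float64(0.0076991416202076834), np.float64(-29.0)) [-0.23659047 -0.61955534  0.4840868 ]
```

Push down slowly to 3 mm short of the computed level height, then look.

Call:
{"op": "jog_arm", "data": {"commands": [1, -1, 20, 0, 1, -1, 30, 0, 1, -1, 35, 0, 1, -1, 40, 0, 1, -1, 44, 0, 1, -1, 48, 0, 1, -1, 52, 0, 1, -1, 55, 0, 1, -1, 57, 0, 1, -1, 57, 0]}}

```text
clock: 8.85
tool_pos: [0.5058, 0.0314, 0.1935]
orientation: [-2.707, -1.594, 0.0]
ft_force: [-0.8, 0.2, 0.2]
finger_gap: 0.0004
grasp_force: 0.0
```

```bash
cat > tilt.py <<'E'
from h import *
def tilt(names=('top','scene')):
    o=ctrl.get_obs();print(o['tool_pos'].round(4),o['ft_force'].round(1))
    L=np.array([.5765,-.006]);b=np.array([-.48,-.877]);sd=np.array([b[1],-b[0]])
    for n in names:
        c=cam(n);H,W=c['range_z'].shape;v,u=np.mgrid[0:H,0:W]
        p=cv2.undistortPoints(np.stack([u.ravel(),v.ravel()],1).astype(float)[:,None],c['K'],c['D']).reshape(-1,2)
        z=c['range_z'].ravel();X=(np.c_[p*z[:,None],z]-c['t'])@c['R']
        d=X[:,:2]-L;al=d@b;st=d@sd
        k=(np.hypot(al,st)<.048)&(X[:,2]>.12)&(X[:,2]<.215)&(z>0)
        if k.sum()>20:
            A=np.c_[st[k],al[k],np.ones(k.sum())];w=np.ones(k.sum(),bool)
            for _ in range(4):
                f=np.linalg.lstsq(A[w],X[k,2][w],rcond=None)[0];w=abs(A@f-X[k,2])<.004
            print(n,k.sum(),w.sum(),'slope st',f[0].round(3),'al',f[1].round(3),'z',f[2].round(4))
        for lo,hi in((55,70),(70,85),(85,100)):
            k=(st>lo/1e3)&(st<hi/1e3)&(abs(al)<.012)&(X[:,2]>.1)&(X[:,2]<.215)&(z>0)
            if k.sum():print('  ',lo,hi,k.sum(),np.median(X[k,2]).round(4))
if __name__=='__main__': tilt()
E
python3 tilt.py
```

```text
[0.5058 0.0314 0.1935] [-0.8  0.2  0.2]
top 289 238 slope st 0.049 al 0.0 z 0.1695
scene 374 317 slope st 0.011 al -0.011 z 0.1688
   55 70 21 0.1716
   70 85 43 0.1919
   85 100 34 0.1781
```

Call:
{"op": "jog_arm", "data": {"commands": [0, 0, 1.2, 0, 0, 0, 2.5, 0, 0, 0, 2.5, 0, 0, 0, 2.5, 0]}}

```text
clock: 9.28
tool_pos: [0.5059, 0.0314, 0.1913]
orientation: [2.707, 1.594, 0.0]
ft_force: [0.0, -0.5, -0.0]
finger_gap: 0.0007
grasp_force: 0.0
```

Call:
{"op": "jog_arm", "data": {"commands": [0, 0, -10, 0, 0, 0, -40, 0, 0, 0, -80, 0, 0, 0, -100, 0, 0, 0, -100, 0]}}

```text
clock: 9.7
tool_pos: [0.5087, 0.0325, 0.2972]
orientation: [2.702, 1.592, 0.014]
ft_force: [-0.0, -0.0, -0.0]
finger_gap: 0.0003
grasp_force: 0.0
```

```bash
python3 - <<'E'
from h import *
print(ctrl.get_obs()['tool_pos'],rel([.44,-.22,.28],None))
# handle at rest/stop
pv=np.array([.52,-.089]);h=np.array([.457,-.178])-pv;print(np.linalg.norm(h),np.degrees(np.arctan2(h[1],h[0])))
E
```

```text
[0.50870971 0.03246265 0.29715339] (array([-254.2,   62.2,   16.4]), None, np.float64(-29.0))
0.10904127658827184 -125.2933475906603
```

Call:
{"op": "jog_arm", "data": {"commands": [-209, 44, 0, 6, -209, 44, 0, 6, -209, 44, 0, 6, -209, 44, 0, 6, -209, 44, 0, 6, -209, 44, 40, 6, -209, 44, 80, 6, -209, 44, 80, 6, -209, 44, 80, 6], "fingers": 80}}

```text
clock: 10.45
tool_pos: [0.4418, -0.1721, 0.2104]
orientation: [-2.783, -1.45, 0.004]
ft_force: [0.7, -0.6, 1.2]
finger_gap: 0.0525
grasp_force: 0.0
```

```bash
python3 tilt.py; python3 - <<'E'
from h import *
from lens import lens
t=load('top');s=load('scene');lens(t,s)
w=cam('wrist','w2.png');print(proj(w,[[.457,-.178,.104],[.457,-.178,.057],[.52,-.089,.06]]),rel([.457,-.178,.088],-35))
print('tumbler cap',onz(t,470,216,.17))
print(ctrl.get_obs()['finger_gap'])
E
```

```text
[ 0.4418 -0.1721  0.2104] [ 0.7 -0.6  1.2]
top 1004 800 slope st -0.006 al -0.002 z 0.1677
   55 70 29 0.1699
   70 85 29 0.1711
   85 100 30 0.1702
scene 369 307 slope st -0.016 al 0.001 z 0.1687
   55 70 19 0.1688
   70 85 17 0.1695
   85 100 18 0.1691
inner [315.93 207.92] [32.5 33.6] [ 0.5768 -0.0057  0.165 ]
[[341.81170483 204.32450978]
 [339.12346105 191.85358155]
 [341.44275618  65.69100721]] (array([  2.1,  12.6, 125.7]), np.float64(0.08794250631730449), np.float64(-34.9))
tumbler cap [ 0.55761527 -0.41838652  0.17      ]
0.05784329121119805
```

View pics/w2.png

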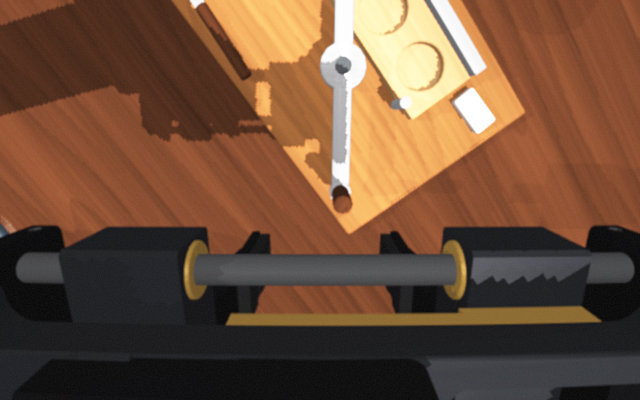

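The wrist view shows the handle top at (342,203), against a predicted (342,204). The lens is level to about 0.01 rad. I'll descend round the handle and grip.

Call:
{"op": "jog_arm", "data": {"commands": [2, 12.6, 20, 0, 2, 12.6, 50, 0, 2, 12.6, 80, 0, 2, 12.6, 100, 0, 2, 12.6, 115, 0, 2, 12.6, 124, 0, 2, 12.6, 124, 0, 2, 12.6, 124, 0]}}

```text
clock: 11.27
tool_pos: [0.4558, -0.1783, 0.0886]
orientation: [2.785, 1.451, 0.002]
ft_force: [-0.5, 0.5, -0.7]
finger_gap: 0.0596
grasp_force: 0.0
```

```bash
python3 - <<'E'
from h import *
o=ctrl.get_obs();print(o['tool_pos'],o['ft_force'],rel([.457,-.178,.088],-35))
E
```

```text
[ 0.45584785 -0.17831888  0.08861669] [-0.53267993  0.47654293 -0.73378191] (array([0.9, 0.8, 0.6]), np.float64(0.03156428325412719), np.float64(-35.0))
```

Call:
{"op": "jog_arm", "data": {"commands": [0, 0, 0, 0, 0, 0, 0, 0, 0, 0, 0, 0, 0, 0, 0, 0, 0, 0, 0, 0, 0, 0, 0, 0, 0, 0, 0, 0, 0, 0, 0, 0, 0, 0, 0, 0, 0, 0, 0, 0], "fingers": 230}}

```text
clock: 12.1
tool_pos: [0.4565, -0.1796, 0.0877]
orientation: [2.784, 1.448, 0.005]
ft_force: [4.2, -3.0, -4.6]
finger_gap: 0.015
grasp_force: 30.0
```

```bash
python3 - <<'E'
from h import *
o=ctrl.get_obs();p=o['tool_pos'];R=Ro.from_rotvec(o['orientation']).as_matrix()
print(p,o['ft_force'],o['finger_gap'],o['grasp_force'],o['q'].round(2))
pv=np.array([.52,-.089]);v=p[:2]-pv;print(np.linalg.norm(v))
r=.11;a0=np.arctan2(v[1],v[0])
for k in range(1,15):
    a=a0+.0625*k;X=np.array([*(pv+r*np.array([np.cos(a),np.sin(a)])),p[2]])
    print(k,round(.0625*k,3),(R.T@(X-p)*1000).round(1),round(-np.degrees(.0625*k),1))
E
```

```text
[ 0.45648519 -0.17964193  0.08767037] [ 4.17376377 -3.04429338 -4.59916546] 0.01503596894989897 30.01862306663952 [ 0.7   0.42 -0.51  2.09  0.32  0.7  -0.63]
0.11068012698607735
1 0.062 [0.9 6.9 0. ] -3.6
2 0.125 [ 1.5 13.7  0.1] -7.2
3 0.188 [ 2.6 20.5  0.1] -10.7
4 0.25 [ 4.1 27.2  0.1] -14.3
5 0.312 [ 6.  33.8  0.2] -17.9
6 0.375 [ 8.3 40.3  0.2] -21.5
7 0.438 [11.  46.6  0.2] -25.1
8 0.5 [14.2 52.7  0.3] -28.6
9 0.562 [17.6 58.7  0.3] -32.2
10 0.625 [21.5 64.4  0.3] -35.8
11 0.688 [25.7 69.8  0.4] -39.4
12 0.75 [30.2 75.   0.4] -43.0
13 0.812 [35.  79.9  0.4] -46.6
14 0.875 [40.2 84.4  0.4] -50.1
```

Call:
{"op": "jog_arm", "data": {"commands": [0.4, 6.9, 0, -3.6, 1, 13.7, 0, -7.1, 2, 20.5, 0, -10.7, 3.6, 27.2, 0, -14.3, 5.5, 33.8, 0, -17.9, 7.8, 40.3, 0, -21.5, 10.5, 46.6, 0, -25.1, 13.7, 52.7, 0, -28.6, 17.2, 58.7, 0, -32.2, 21.1, 64.4, 0, -35.8]}}

```text
clock: 12.93
tool_pos: [0.5186, -0.2007, 0.0876]
orientation: [2.205, 2.236, -0.006]
ft_force: [-2.8, -4.4, 3.8]
finger_gap: 0.0153
grasp_force: 30.0
```

```bash
cat > sw.py <<'E'
from h import *
o=ctrl.get_obs();p=o['tool_pos'];R=Ro.from_rotvec(o['orientation']).as_matrix()
pv=np.array([.52,-.089]);v=p[:2]-pv
a0=np.arctan2(v[1],v[0]);th=a0-np.radians(-125.3)
f=R.T@o['ft_force']
print(p,'F tool',f.round(1),o['finger_gap'],o['grasp_force'],'r',np.linalg.norm(v),'theta',th)
for a_ in (.68,.74,.80,.83,.85,.87,.9):
    a=np.radians(-125.3)+a_;X=np.array([*(pv+.11*np.array([np.cos(a),np.sin(a)])),p[2]])
    print(a_,(R.T@(X-p)*1000).round(1),round(-np.degrees(a_-th),1))
E
python3 sw.py
```

```text
[ 0.51864371 -0.2006812   0.08760494] F tool [-4.4 -2.8 -3.8] 0.015322745837376122 29.993730872520246 r 0.1116894360652524 theta 0.6039575466304294
0.68 [ 1.8  8.4 -0. ] -4.4
0.74 [ 2.3 15.  -0. ] -7.8
0.8 [ 3.2 21.5 -0.1] -11.2
0.83 [ 3.8 24.8 -0.1] -13.0
0.85 [ 4.3 26.9 -0.1] -14.1
0.87 [ 4.8 29.1 -0.1] -15.2
0.9 [ 5.6 32.2 -0.1] -17.0
```

Call:
{"op": "jog_arm", "data": {"commands": [0, 5, 0, -2.8, 0.3, 10, 0, -5.4, 0.8, 15, 0, -7.8, 1.3, 19, 0, -10, 1.9, 22, 0, -11.5, 2.4, 24.8, 0, -13, 2.4, 24.8, 0, -13]}}

```text
clock: 13.52
tool_pos: [0.5438, -0.1985, 0.0876]
orientation: [1.94, 2.469, -0.006]
ft_force: [-2.0, -5.4, 4.4]
finger_gap: 0.015
grasp_force: 30.0
```

```bash
python3 sw.py
```

```text
[ 0.54377374 -0.19853068  0.08763978] F tool [-4.8 -3.3 -4.4] 0.01495475013437848 29.993093459343072 r 0.11208103976432593 theta 0.8298369086179329
0.68 [  3.7 -16.3   0. ] 8.6
0.74 [ 2.8 -9.8  0. ] 5.1
0.8 [ 2.2 -3.2 -0. ] 1.7
0.83 [ 2.1  0.1 -0. ] -0.0
0.85 [ 2.   2.3 -0. ] -1.2
0.87 [ 2.1  4.5 -0. ] -2.3
0.9 [ 2.2  7.8 -0. ] -4.0
```

Call:
{"op": "jog_arm", "data": {"commands": [0, 0.7, 0, -0.4, 0.1, 1.5, 0, -0.8, 0.1, 2.3, 0, -1.2, 0.1, 2.3, 0, -1.2]}}

```text
clock: 13.85
tool_pos: [0.5456, -0.1981, 0.0876]
orientation: [1.916, 2.488, -0.007]
ft_force: [-1.7, -6.8, 3.3]
finger_gap: 0.0151
grasp_force: 30.0
```

```bash
python3 sw.py|head -1
```

```text
[ 0.54562784 -0.19810081  0.0876045 ] F tool [-6.1 -3.4 -3.2] 0.015090110478694933 29.991980841587065 r 0.11207038939032041 theta 0.846818930651648
```

Call:
{"op": "jog_arm", "data": {"commands": [0, 0.7, 0, -0.4, 0.1, 1.4, 0, -0.8, 0.1, 2, 0, -1.1, 0.1, 2, 0, -1.1]}}

```text
clock: 14.18
tool_pos: [0.5473, -0.1978, 0.0876]
orientation: [1.892, 2.506, -0.008]
ft_force: [-2.3, -6.6, 4.8]
finger_gap: 0.015
grasp_force: 30.0
```

```bash
python3 sw.py|head -1
```

```text
[ 0.54727942 -0.1977513   0.08764819] F tool [-5.7 -4.1 -4.7] 0.014971008063611981 29.991839789545338 r 0.11212052170935438 theta 0.8618724213683064
```

No stop felt yet; I'll keep creeping.

Call:
{"op": "jog_arm", "data": {"commands": [0, 0.7, 0, -0.4, 0.1, 1.4, 0, -0.8, 0.1, 2, 0, -1.1, 0.1, 2, 0, -1.1]}}

```text
clock: 14.52
tool_pos: [0.5475, -0.1975, 0.0875]
orientation: [-1.868, -2.524, 0.013]
ft_force: [-6.7, -6.7, 8.3]
finger_gap: 0.0151
grasp_force: 30.0
```

```bash
python3 sw.py|head -1
```

```text
[ 0.54748878 -0.1974505   0.08752042] F tool [-4.5 -8.4 -8.2] 0.015107974076366524 29.98865378089249 r 0.11188004508562344 theta 0.8643416313853711
```

Call:
{"op": "jog_arm", "data": {"commands": [0, 0.7, 0, -0.4, 0.1, 1.4, 0, -0.8, 0.1, 2, 0, -1.1, 0.1, 2, 0, -1.1]}}

```text
clock: 14.85
tool_pos: [0.5478, -0.1973, 0.0875]
orientation: [-1.843, -2.539, 0.018]
ft_force: [-10.6, -6.2, 11.9]
finger_gap: 0.0152
grasp_force: 30.0
```

```bash
python3 sw.py|head -1
```

```text
[ 0.54775642 -0.19733038  0.08745298] F tool [ -2.7 -12.2 -11.7] 0.015158050647334543 29.99047544784844 r 0.11182974212090688 theta 0.866925485565186
```

The handle has stopped moving and the force has jumped to 12 N, so the arm is on its stop. One check of everything before handing in.

```bash
python3 tilt.py; python3 - <<'E'
from h import *
from lens import lens
t=load('top');s=load('scene');lens(t,s)
a=cv2.resize(t['frame'][150:280,200:400],None,fx=3,fy=3,interpolation=cv2.INTER_CUBIC)
b=cv2.resize(s['frame'][150:220,270:470],None,fx=3,fy=3,interpolation=cv2.INTER_CUBIC)
cv2.imwrite('pics/z6.png',np.vstack([a,b])[:600])
E
python3 sw.py|head -1
```

```text
[ 0.5478 -0.1973  0.0875] [-10.6  -6.2  11.9]
top 1007 801 slope st 0.007 al -0.007 z 0.168
   55 70 29 0.1702
   70 85 28 0.1695
   85 100 30 0.1711
scene 363 324 slope st -0.012 al -0.006 z 0.1689
   55 70 19 0.1691
   70 85 17 0.17
   85 100 17 0.1705
inner [315.94 207.95] [32.5 33.5] [ 0.5767 -0.0057  0.165 ]
[ 0.54773444 -0.1973184   0.08743881] F tool [ -3.8 -13.2 -11.4] 0.015193402447810752 29.989725959021598 r 0.11181268286259703 theta 0.8667616623435479
```

View pics/z6.png

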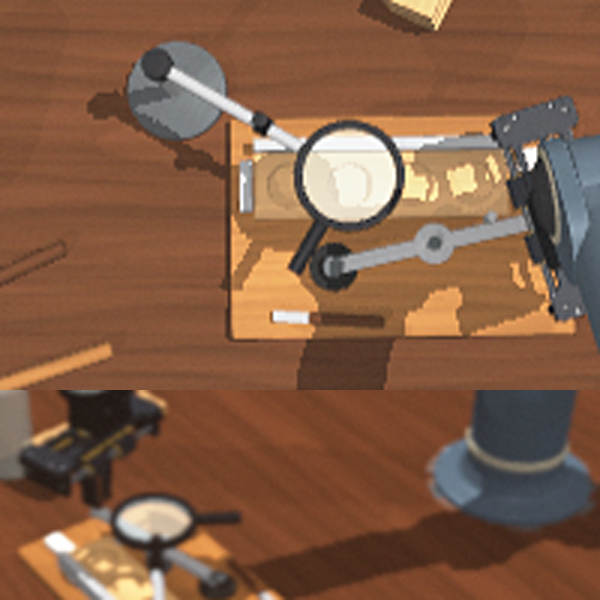

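The view shows the recess uncovered under the lens at (353,184), the pad swung off to (335,266) and the gripper on the handle at right, with the knife and eraser undisturbed. One numeric check of the centring against the initial pad contour before closing.

```bash
python3 - <<'E'
from h import *
t=load('top');f=cv2.imread('pics/top0.png');g=cv2.cvtColor(f,cv2.COLOR_BGR2GRAY)
m=np.zeros_like(g);m[198:224,304:330]=(g[198:224,304:330]<75)*255
c=max(cv2.findContours(m,cv2.RETR_EXTERNAL,cv2.CHAIN_APPROX_NONE)[0],key=cv2.contourArea)
e=cv2.minEnclosingCircle(c);print('pad',e,onz(t,*e[0],.045))
# recess seen through lens: edges of rim in the present picture
z=t['frame'][198:226,302:332];cv2.imwrite('pics/z7.png',cv2.resize(z,None,fx=18,fy=18,interpolation=cv2.INTER_NEAREST))
for p in[(316.5,211),(317,211),(317.5,211)]:print(p,onz(t,*p,.036))
E
```

```text
pad ((316.2961120605469, 210.5291290283203), 7.722137451171875) [ 0.57990131 -0.00703541  0.045     ]
(316.5, 211) [ 0.57927176 -0.00767015  0.036     ]
(317, 211) [ 0.57928251 -0.00914526  0.036     ]
(317.5, 211) [ 0.57929326 -0.01062037  0.036     ]
```

View pics/z7.png

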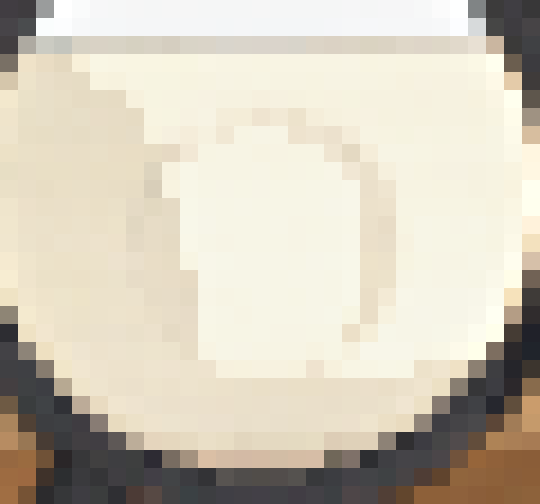

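The recess edges, at columns 130–396 and rows 108–378 of the crop, put it at about (0.579, -0.007). The lens is at (0.577, -0.006), so it is centred within about 3 mm. Handing in.

```bash
python3 -c "
from bench import ctrl
print(ctrl.close_job())"
```

```text
the job is handed in; nothing more can be done
None
```

The job is handed in: the lens sits within about 3 mm of the recess centre and is level to about 0.01 rad, and the gripper is still holding the clamp arm against its stop; no verdict came back.

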